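# Lock the hand pump into its cradle

### The arm

A 7-joint arm with a two-finger parallel gripper is mounted at the origin on the work surface. World frame = base frame: x ahead of the robot, y to its left, z up, the work surface at z = 0. Lengths are in m, angles in rad, forces in N, time in s.
With the tool pointing down it reaches from about 0.4 to 0.875 m from the base axis. Payload 19.3 kg.
Tool frame: the origin (TCP) lies at the very end of the fingers, on their centre line; the grasp point (between the pads) lies bot.grasp_offset behind it (bot.grasp_offset is the distance from the TCP to the grasp point, in m); z points along the fingers, y is the direction in which the jaws open and shut (so a half turn about z gives the same grasp; the last joint's range is limited). The gripper opens to 85 mm and grips with 20 to 120 N. Pads are 22 mm wide; open, the fingers measure 114 mm over their backs; the gripper's body (76 mm by 85 mm) begins 54 mm behind the grasp point. The pads swing forward as they close: fully open they stand 13 mm farther back than shut.
Start: joints at [-1.293, 0.521, -0.036, 1.599, 0.021, 1.021, -0.113], TCP at [0.213, 0.588, 0.231] pointing down, gripper open.
Joint ranges: [-2.91, 2.91], [-0.3, 2.13], [-1.5, 1.42], [0.17, 2.43], [-1.26, 4.41], [0.16, 1.93], [-2.52, 2.52]. Speed limits (rad/s): [1.89, 1.89, 2.39, 2.39, 3.01, 3.01, 3.01].

### API

Orientations are given as [roll, pitch, yaw] about the fixed x, y, z axes, in that order (R = Rz(yaw) Ry(pitch) Rx(roll)).
In Python, from workcell import bot gives the robot as it stands. The module is installed in compiled form; this text tells all that it offers.
- The arm moves only by the shell command python3 -m handwheel 'ROWS' [OPENING] [FORCE]. ROWS is JSON, a list of rows, each a list of 6 numbers: the shift along the tool's x, y, z as a fraction of full scale, then the turn, a rotation vector about the tool's x, y, z as a fraction of full scale. In form: [[x, y, z, rx, ry, rz], ...]. A call has 1 to 8 rows; each row shifts and turns the commanded pose from where the row before left it, along the tool's axes as they then stand; what a row does not reach is not made up. Full scale, the value 1, is 0.025 m for a shift and 360 degrees for a turn. A row lasts 1/8 s, in which the tool goes at most 62.5 mm and 10.7 degrees, less where a joint would pass 70% of its speed; a pose out of reach is approached as far as the arm can. A call with a number of a shift or a turn outside -1 to 1 is refused whole. A call with a gripper value outside its range is refused whole. OPENING is the closure, from -1 (fully open) to 1 (shut), set as the call begins (- or left out, the last holds). The fingers move at their own pace and stop on an object; FORCE is the grip in N (left out, the last holds). Time passes only in rows, so rows that do not move let the fingers close. It gives the time, the measured TCP pose, the force and the opening at its end, in the units of the state.
- bot.observe(): the state, without advancing time (a new reading comes with each control period).
- bot.grab_frame(name): name is "scene" or "top" or "wrist"; returns a dict with "pixels" (400x640x3 uint8, blue, green, red), "vertical_fov" (degrees; the focal length in pixels is half the picture's height over the tangent of half this angle, whatever the lens; pixels are square), "cx", "cy" (the principal point, pixels), "R" (3x3) and "t" (3): a world point X has camera coordinates R X + t. Camera axes: x right, y down, z forward; pixel columns grow to the right and rows downward; lengths in m; the calibration is good to about 2 mm. A picture is of the moment at which its call begins. There is no depth.
- bot.job_done(): hands the job in, once; it reports no verdict.
Trained networks look in a picture, given as the dict that the camera call returned (one of the last four; its "shot" number tells which), for a name from the list of things; names that differ only in an ending like _2 or _b are one class to them, and where a whole thing is asked for, a point or a joint stands for the part that bears it (a point fixed in the world has none). Each returns a list of dicts, best first, with "score" (0 to 1); they miss things now and then, are a little off and sometimes report something else, mostly with a low value. They report only what shows in the picture. A call takes as long as a camera call. They do not tell look-alikes from the thing itself.
- bot.trace(picture, thing): "region" (400x640 bool, what is visible of it) and "point" ([column, row] in pixels, amid what is visible of it).
The state is a dict: "clock": time; "qpos": joint angles; "qd": joint speeds; "joint_efforts": joint torques, N m; "position": TCP position; "tool_rot": TCP orientation; "force": force on the tool from outside, world axes, zero at the start; "moment": the same for the moment, N m; "grip_width": finger opening in m.
Only numpy, scipy, OpenCV 4.12 (cv2) and the standard library are available. Lean on these libraries where they do the work, as an engineer would, in place of code of your own. Each camera call takes 0.05 s, during which the arm holds its last target.

### The job

Put the hand pump away: pull the black slide knob of the cradle fully out until it clicks, lift the pump off the dark wooden stand and press it straight down past the sprung jaw until it sits level and centred in both forks, grip end towards the knob. Then push the knob fully home so that its bolt covers the end of the pump, and let go. Do not knock, shift or tip the other things on the ledge.

Things in the scene. Friction and masses are not known exactly. Their poses are not given: they have to be found in the camera images.
- cradle: Fixed pump cradle, wooden base 100 (x) x 204 (y) x 12 mm. Origin on the ledge, z up; y runs along seat and knob slide, +y = knob's pull direction. Steel U forks 12 mm thick at y -150 and -50, gap 30 mm, flared tips 70 mm high. Jaw fingers at y -137 and -63; finger room between them. Bolt housing 50 x 22 mm, top at 90 mm, at y 17. Base ends at y 32, knob overhangs.
- seat (a point): Centre of the pump's seat, where the pump's origin belongs: on the seated pump's axis, at (0, -100, 55) mm in the cradle, midway between the forks. Axes as the cradle's.
- jaw (a joint): Sprung jaw hinged below the seat, its fingers rising on the cradle's +x side: 0 closed, grows (rad) as its two noses are pushed outwards to +x. Fingers 8 mm wide, joined by a low rod (top 29 mm above the ledge). The rounded noses (8 mm thick, tops at 73 mm) reach to 8 mm from the seat's centre plane. A pump pressed down with 5 to 10 N pushes them aside by 0.12 rad; they spring back over it.
- jaw_nose (a point): Midway between the two nose tips of the jaw, 69 mm above the ledge when closed.
- keeper (a joint): Slide of the keeper bolt with its black knob, m: 0 home (bolt over the pump's grip end), 0.040 fully out. Sprung detent at either end (crests at 6 and 34 mm), about 7 to 12 N to overcome; loose friction between. Bolt 24 mm wide, 10 thick, underside 71 mm above the ledge; its tip is at cradle y = -40 mm at home, barring the seat, and at y = 0 fully out.
- knob (a point): Centre of the black slide knob, which is round about the slide axis, 36 mm in diameter and 28 mm long, 76 mm above the ledge with free space below and beside it; at cradle y = 64 mm at home, 104 mm out. Axes as the cradle's.
- stand: Fixed dark wooden stand, base 85 (x) x 150 (y) x 12 mm, with two notched rests (14 mm thick, at y = +-48 mm, lugs up to 47 mm) on which the pump lies along y. Origin on the ledge surface, z up.
- pump: Hand pump, a 26 mm diameter rod 168 mm long lying along its own y axis; white barrel, ribbed black grip at the +y end (y = 40 to 80 mm), narrow grey nozzle at -y (to -88 mm). Origin on the axis; 140 g; it starts 50 mm above the ledge on the stand.
- pump_grip_end (a point): End face of the pump's black grip, on its axis, 80 mm from the pump's origin.
- tube: Bystander: tall brown shuttle tube standing upright, 69 mm diameter, 380 mm tall; origin at the centre of its foot.
- bottle: Bystander: standing blue bottle, 70 mm diameter, 200 mm tall; origin at the centre of its foot.
- shuttle_a: Bystander: white shuttlecock standing skirt down beside the stand, 64 mm diameter, 84 mm tall; origin at the centre of its foot.
- shuttle_b: Bystander: another such shuttlecock, farther back; origin at the centre of its foot.
- case: Bystander: grey glasses case 60 x 110 x 34 mm high lying beside the cradle; origin at the centre of its underside.
- mug: Bystander: white mug, 80 mm diameter, 88 mm tall, handle to its +y; origin at the centre of its foot.
Mind the look-alikes: they are no part of the job. What is shaped like the pump but red or turquoise is not meant.

How it is judged:
On the way, in this order (a step that is already met when the one before it is completed fails the run):
1. the knob is pulled fully out (value of joint keeper above 0.035 m), for 0.2 s.
2. with the knob still out, the pump sits in both forks with the jaw sprung back over it, grip end towards the knob (x of pump in the frame of seat between -0.005 and 0.005 m and y of pump in the frame of seat between -0.016 and 0.016 m and z of pump in the frame of seat between -0.004 and 0.004 m and y of pump_grip_end in the frame of seat above 0.05 m and angle between the y axis of pump and the y axis of cradle, either way round below 0.07 rad and value of joint jaw below 0.04 rad and value of joint keeper above 0.035 m), for 0.2 s.
At the end, for the whole second after the job is handed in: The pump rests in both forks: within 5 mm sideways, 4 mm in height, 16 mm along the axis and 0.07 rad of the seat, grip end to the knob; jaw under 0.04 rad, knob within 4 mm of home. No bystander ever moved over 20 mm or tilted over 0.35 rad (x of pump in the frame of seat between -0.005 and 0.005 m and y of pump in the frame of seat between -0.016 and 0.016 m and z of pump in the frame of seat between -0.004 and 0.004 m and y of pump_grip_end in the frame of seat above 0.05 m and angle between the y axis of pump and the y axis of cradle, either way round below 0.07 rad and value of joint jaw below 0.04 rad and value of joint keeper below 0.004 m and linear speed of pump below 0.02 m/s and angular speed of pump below 0.2 rad/s); the robot touches nothing.
It fails at once if the shuttle tube moved more than 20 mm or tipped (distance of tube from where it was at the start of the episode above 0.02 m or angle between tube's own z axis and vertical above 0.35 rad).
It fails at once if the bottle, glasses case moved more than 20 mm or tipped (distance of any of bottle, case from where it was at the start of the episode above 0.02 m or angle between any of bottle, case's own z axis and vertical above 0.35 rad).
It fails at once if the shuttlecock by the stand, other shuttlecock moved more than 20 mm or tipped (distance of any of shuttle_a, shuttle_b from where it was at the start of the episode above 0.02 m or angle between any of shuttle_a, shuttle_b's own z axis and vertical above 0.35 rad).
It fails at once if the mug moved more than 20 mm or tipped (distance of mug from where it was at the start of the episode above 0.02 m or angle between mug's own z axis and vertical above 0.35 rad).
It also fails if it takes over 72 s, if anything falls off the work surface, if the arm or the gripper's body presses on something with over 40 N, if the wrist force passes 120 N, or if a joint passes its speed limit or range.

## Working session

There is one attempt and no reset: what is moved stays moved. The work goes in short steps, Python scripts to look and compute and a shell command to move; the robot and the scene stay as the last step left them, time stands still between calls to the robot, and variables do not carry over. Pictures are saved under pics/ and viewed, and the job is handed in when it is done.

```bash
mkdir -p pics; ls
cat > h.py <<'E'
import numpy as np,cv2
from workcell import bot
def f(p): return 200/np.tan(np.radians(p["vertical_fov"])/2)
def proj(p,X):
    c=np.asarray(p["R"])@np.asarray(X,float)+np.asarray(p["t"]);k=f(p)
    return np.array([p["cx"]+k*c[0]/c[2],p["cy"]+k*c[1]/c[2]])
def atz(p,uv,z):
    R=np.asarray(p["R"]);o=-R.T@np.asarray(p["t"])
    d=R.T@np.array([(uv[0]-p["cx"])/f(p),(uv[1]-p["cy"])/f(p),1.]);return o+d*(z-o[2])/d[2]
def ray(p,uv):
    R=np.asarray(p["R"]);o=-R.T@np.asarray(p["t"])
    d=R.T@np.array([(uv[0]-p["cx"])/f(p),(uv[1]-p["cy"])/f(p),1.]);return o,d/np.linalg.norm(d)
def tri(rs):
    A=0;b=0
    for o,d in rs:
        P=np.eye(3)-np.outer(d,d);A=A+P;b=b+P@o
    return np.linalg.solve(A,b)
E
python3 - <<'E'
from h import *
s=bot.observe();print(s);print(bot.grasp_offset)
for n in["scene","top","wrist"]:
    p=bot.grab_frame(n);cv2.imwrite(f"pics/a_{n}.png",p["pixels"])
    print(n,p["vertical_fov"],p["cx"],p["cy"],p["R"],p["t"])
    for t in["cradle","knob","pump","stand","jaw","pump_grip_end","tube","bottle","shuttle_a","case","mug"]:
        try:
            for r in bot.trace(p,t)[:4]:print(n,t,round(r["score"],2),np.round(r["point"]),int(r["region"].sum()))
        except Exception as e:print(t,e)
E
```

```text
pics
{'clock': 0.0, 'qpos': array([-1.29319583,  0.52196774, -0.03632233,  1.59996122,  0.02121368,
        1.02107547, -0.11279082]), 'qd': array([-0.00078776,  0.00050111,  0.00103115, -0.00088434,  0.0006956 ,
       -0.00074162,  0.00074016]), 'joint_efforts': array([-6.51345526e-04, -9.27095175e+01,  1.97944410e+00, -3.69913137e+01,
        1.77708274e-02,  8.25129915e-03, -4.26990471e-05]), 'position': array([0.21295434, 0.5872796 , 0.23077137]), 'tool_rot': array([-3.14056979e+00,  8.53464230e-05,  2.79379332e+00]), 'force': array([ 0.28094903, -0.04034112,  0.4775356 ]), 'moment': array([ 0.00601054,  0.00364991, -0.01656452]), 'grip_width': 0.08534817531884893}
0.0187
scene 57.43379320189711 317.6601425220616 201.22727449676208 [[-0.24509111  0.96923782  0.02254785]
 [ 0.506774    0.1479055  -0.84929623]
 [-0.82650497 -0.19672829 -0.52743485]] [ 0.06696529 -0.21664548  1.79670309]
scene cradle 0.96 [360. 221.] 1473
scene knob 0.65 [394. 215.] 234
scene knob 0.54 [384. 216.] 204
scene knob 0.43 [349. 217.] 40
scene pump 0.83 [233. 191.] 322
scene pump 0.65 [240. 175.] 199
sce
[... 1066 characters left out ...]
77 [434. 264.] 340
top pump_grip_end 0.63 [472. 198.] 356
top pump_grip_end 0.63 [354. 230.] 355
top tube 0.65 [348. 170.] 977
top bottle 0.7 [163. 214.] 687
top bottle 0.43 [416. 205.] 375
top shuttle_a 0.69 [276. 196.] 1861
top shuttle_a 0.68 [396. 182.] 258
top shuttle_a 0.61 [293. 135.] 223
top case 0.72 [246. 221.] 602
top case 0.7 [274. 199.] 1885
top case 0.65 [300. 195.] 26
top mug 0.68 [388. 134.] 617
wrist 71.33695757545935 316.28651774353284 202.30915565211058 [[ 0.34027881  0.94032397  0.00107774]
 [ 0.89878573 -0.32558367  0.29356343]
 [ 0.27639563 -0.09892476 -0.95593899]] [-0.62538653 -0.03960842  0.37749506]
wrist cradle 0.65 [157. 395.] 245
wrist bottle 0.65 [370. 327.] 1471
```

Run:
```python
import cv2
a=cv2.imread("pics/a_scene.png");b=cv2.imread("pics/a_top.png")
cv2.imwrite("pics/b_s.png",cv2.resize(a[130:310,140:520],None,fx=2.1,fy=2.1,interpolation=3))
cv2.imwrite("pics/b_t.png",cv2.resize(b[100:300,130:510],None,fx=2.1,fy=2.1,interpolation=3))
```

```text
(no output)
```

View pics/b_s.png

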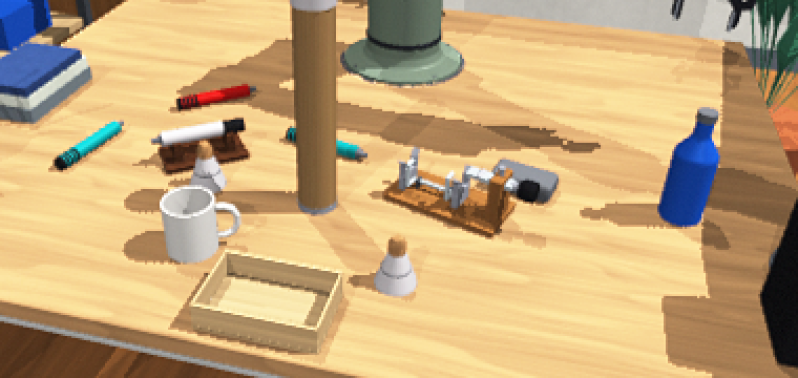

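View pics/b_t.png

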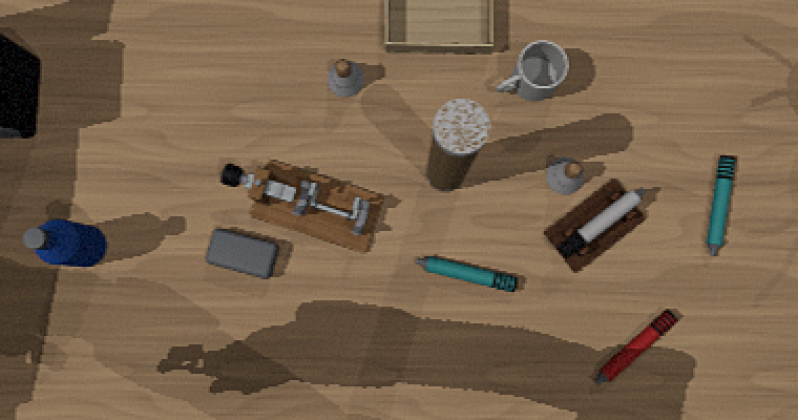

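White pump on the dark stand is at top (416,206), scene (235,193). The look-alikes at top are turquoise (354,230), turquoise (474,198) and red (433,264); only the white one on the stand fits. Coarse positions next.

Run:
```python
from h import *
p=bot.grab_frame("top");P=lambda n,u,v,z:print(n,np.round(atz(p,(130+u/2.1,100+v/2.1),z),3))
P("knob",233,175,.076);P("fork far top",360,205,.07);P("fork near",304,190,.07);P("grip",569,246,.05);P("barrel end",640,200,.05);P("nozzle",655,191,.05)
P("case",242,253,.034);P("shut_a",572,172,.08);P("tube top",462,127,.38);P("bottle top",35,238,.2);P("shut b",343,68,.08);P("mug",542,70,.088);P("turq",468,273,.013)
P("base NE",382,195,.012);P("base SE",370,250,.012);P("base SW",255,215,.012);P("base NW",272,162,.012)
P("stand1",612,180,.012);P("stand2",648,215,.012);P("stand3",577,270,.012);P("stand4",545,233,.012)
w=bot.grab_frame("wrist");R=np.asarray(w["R"]);print("cam",-R.T@w["t"])
from scipy.spatial.transform import Rotation as Ro
s=bot.observe();T=Ro.from_euler("xyz",s["tool_rot"]).as_matrix();print(T);print(T.T@(-R.T@w["t"]-s["position"]), R@T)
```

```text
knob [0.583 0.326 0.076]
fork far top [0.539 0.123 0.07 ]
fork near [0.561 0.213 0.07 ]
grip [ 0.48  -0.213  0.05 ]
barrel end [ 0.556 -0.328  0.05 ]
nozzle [ 0.571 -0.352  0.05 ]
case [0.461 0.315 0.034]
shut_a [ 0.596 -0.212  0.08 ]
tube top [ 0.603 -0.016  0.38 ]
bottle top [0.47  0.577 0.2  ]
shut b [0.759 0.155 0.08 ]
mug [ 0.758 -0.164  0.088]
turq [ 0.435 -0.054  0.013]
base NE [0.562 0.09  0.012]
base SE [0.471 0.108 0.012]
base SW [0.525 0.3   0.012]
base NW [0.615 0.275 0.012]
stand1 [ 0.594 -0.293  0.012]
stand2 [ 0.536 -0.352  0.012]
stand3 [ 0.443 -0.233  0.012]
stand4 [ 0.503 -0.181  0.012]
cam [0.14406731 0.61251375 0.37316315]
[[-9.40112451e-01  3.40864459e-01 -2.37379174e-05]
 [ 3.40864460e-01  9.40112448e-01 -7.41853363e-05]
 [-2.97083291e-06 -7.78339707e-05 -9.99999997e-01]]
[ 7.33530954e-02 -4.88584559e-05 -1.41896795e-01] [[ 6.22523403e-04  9.99999140e-01 -1.15457777e-03]
 [-9.55940432e-01  2.56156972e-04 -2.93560597e-01]
 [-2.93560049e-01  1.28645592e-03  9.55939770e-01]]
```

View pics/a_wrist.png

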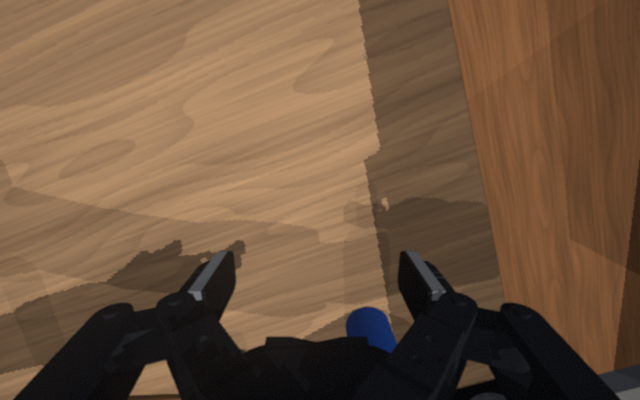

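```bash
cat >> h.py <<'E'
def plan(target,psi=None):
    from scipy.spatial.transform import Rotation as Ro
    s=bot.observe();T=Ro.from_euler("xyz",s["tool_rot"]).as_matrix()
    ps=np.degrees(np.arctan2(T[1,0],T[0,0]))
    print("at",np.round(s["position"],4),"psi",round(ps,2),"tilt",np.round(T[:2,2],4),"clock",s["clock"],"w",round(s["grip_width"],4),"F",np.round(s["force"],1))
    d=np.asarray(target)-s["position"]
    if psi is not None:
        dz=(ps-psi+180)%360-180;print("turn z deg",dz,"units",dz/360)
        c,n=np.cos(np.radians(psi)),np.sin(np.radians(psi));T=np.array([[c,n,0],[n,-c,0],[0,0,-1]])
    print("shift units total",np.round(T.T@d/.025,3))
E
python3 -m handwheel '[[0,0,0,0,0,0.0285],[0,0,0,0,0,0.0285],[0,0,0,0,0,0.0285],[0,0,0,0,0,0.0285],[0,0,0,0,0,0.0285],[0,0,0,0,0,0.0285],[0,0,0,0,0,0.0285],[0,0,0,0,0,0.0285]]'
python3 -m handwheel '[[-0.65,1,-0.05,0,0,0],[-0.65,1,-0.05,0,0,0],[-0.65,1,-0.05,0,0,0],[-0.65,1,-0.05,0,0,0],[-0.65,1,-0.05,0,0,0],[-0.65,1,-0.05,0,0,0],[-0.65,1,-0.05,0,0,0],[-0.65,1,-0.05,0,0,0]]'
python3 -m handwheel '[[-0.65,1,-0.05,0,0,0],[-0.65,1,-0.05,0,0,0],[-0.65,1,-0.05,0,0,0],[-0.65,1,-0.05,0,0,0],[-0.65,1,-0.05,0,0,0],[-0.65,1,-0.05,0,0,0],[-0.65,1,-0.05,0,0,0],[-0.65,1,-0.05,0,0,0]]'
python3 - <<'E'
from h import *
plan((.56,.24,.25),78)
p=bot.grab_frame("wrist");cv2.imwrite("pics/c_w.png",p["pixels"])
import pickle;pickle.dump(p,open("c.pkl","wb"))
for t in["cradle","knob","jaw","case"]:
  for r in bot.trace(p,t)[:2]:print(t,round(r["score"],2),np.round(r["point"]),int(r["region"].sum()))
E
```

```text
clock: 2.9
position: [0.213, 0.5876, 0.2313]
tool_rot: [-3.142, -0.0, 1.355]
force: [0.5, -0.4, -0.1]
grip_width: 0.0854
clock: 3.9
position: [0.3822, 0.4181, 0.2414]
tool_rot: [3.142, -0.0, 1.361]
force: [0.9, -0.3, 0.6]
grip_width: 0.0851
clock: 4.9
position: [0.5508, 0.2494, 0.2514]
tool_rot: [3.142, -0.0, 1.361]
force: [-0.2, 0.1, 0.2]
grip_width: 0.0856
at [0.5508 0.2494 0.2514] psi 78.0 tilt [0.0001 0.0002] clock 4.9 w 0.0856 F [-0.2  0.1  0.2]
turn z deg -0.0004576166423362338 units -1.2711573398228717e-06
shift units total [-0.292  0.437  0.057]
cradle 0.71 [320. 194.] 10826
knob 0.77 [325. 134.] 1950
knob 0.19 [481. 382.] 1092
jaw 0.57 [318. 233.] 762
case 0.87 [237. 136.] 4179
```

View pics/c_w.png

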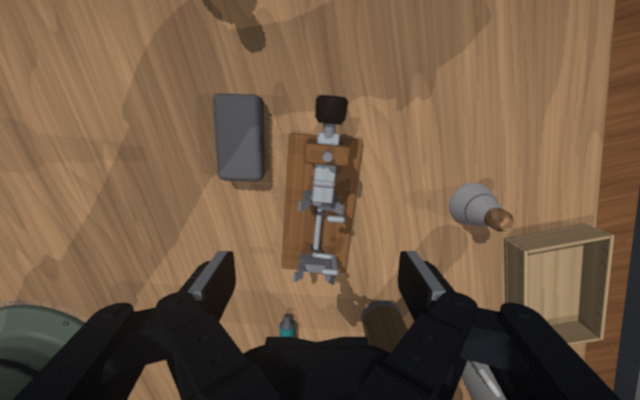

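Knob at (331,109), housing at (328,155), forks at (322,203) and (318,262), and base spanning (288,135) to (348,270). I'll enlarge this for an accurate fit.

Run:
```python
import cv2
a=cv2.imread("pics/c_w.png")
cv2.imwrite("pics/c_z.png",cv2.resize(a[85:295,250:400],None,fx=2.85*1,fy=2.85,interpolation=2))
cv2.imwrite("pics/c_z1.png",cv2.resize(a[85:195,270:380],None,fx=5.4,fy=5.4,interpolation=2))
cv2.imwrite("pics/c_z2.png",cv2.resize(a[185:295,270:380],None,fx=5.4,fy=5.4,interpolation=2))
```

```text
(no output)
```

View pics/c_z1.png

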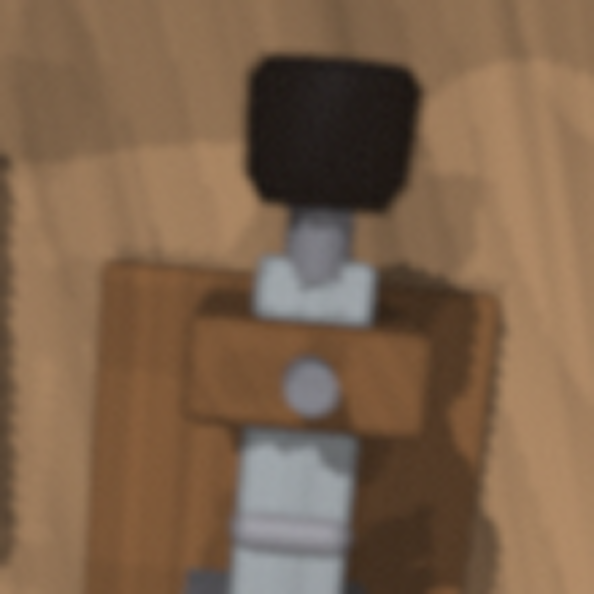

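View pics/c_z2.png

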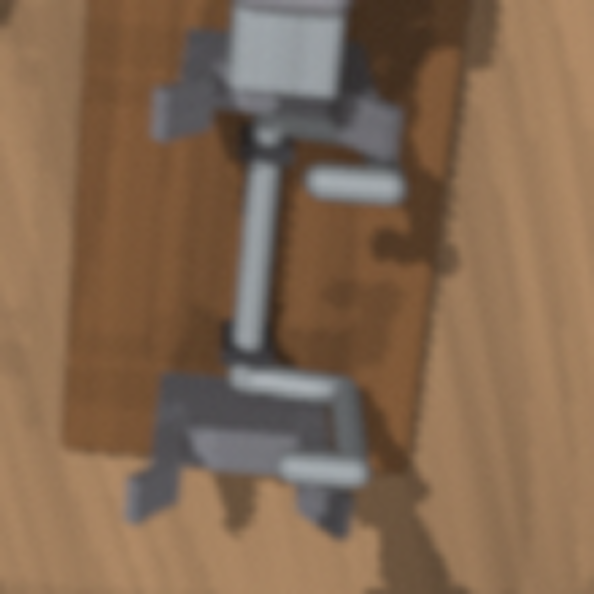

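Run:
```python
from h import *;import pickle
from scipy.optimize import least_squares
p=pickle.load(open("c.pkl","rb"))
a=lambda u,v:(270+u/5.4-.4,85+v/5.4-.4);b=lambda u,v:(270+u/5.4-.4,185+v/5.4-.4)
C=[((-25,28,90),a(195,318)),((25,28,90),a(432,335)),((-25,6,90),a(187,415)),((25,6,90),a(425,433)),
((-50,32,12),a(110,262)),((50,32,12),a(497,297)),((-50,-172,12),b(64,449)),((50,-172,12),b(412,474)),
((8,-63,70),b(308,182)),((8,-137,70),b(281,467))]
def W(q,X):
    x,y,t=q[:3];X=np.array(X)/1000;c,s=np.cos(t),np.sin(t);return np.array([x+c*X[0]-s*X[1],y+s*X[0]+c*X[1],X[2]])
fn=lambda q:np.concatenate([proj(p,W(q,X))-uv for X,uv in C])
r=least_squares(fn,[.57,.26,-.2],loss="soft_l1");q=r.x
print(q,np.degrees(q[2]));print(np.round(fn(q).reshape(-1,2),1))
pickle.dump(q,open("q.pkl","wb"))
for n,X in dict(knob=(0,64,76),seat=(0,-100,55)).items():print(n,W(q,X),proj(p,W(q,X)))
for r in bot.trace(bot.grab_frame("wrist"),"knob")[:1]:
    v,u=np.nonzero(r["region"]);print(u.min(),u.max(),v.min(),v.max(),u.mean(),v.mean())
kn=W(q,(0,64,76)); plan(kn+[0,0,-.0187],90+np.degrees(q[2]))
```

```text
[ 0.56648426  0.26548729 -0.29138287] -16.695008925264133
[[-1.  -1.2]
 [ 1.7 -0.5]
 [-0.9  1.3]
 [ 0.6  1.7]
 [-1.6 -0.5]
 [ 1.4 -0.6]
 [-0.1  0.7]
 [-0.1  0.8]
 [ 0.2 -0.2]
 [-0.1 -0.1]]
knob [0.58486999 0.32678954 0.076     ] [330.67928978 109.26717808]
seat [0.53775655 0.16970254 0.055     ] [317.7885115 239.9009278]
313 348 95 203 327.96908734052994 142.46221786064768
at [0.5496 0.2508 0.2512] psi 78.05 tilt [-0.0004  0.0002] clock 5.25 w 0.0855 F [-0.1  0.1  0.3]
turn z deg 4.747800066058801 units 0.013188333516830002
shift units total [3.316 0.477 7.757]
```

```bash
python3 -m handwheel '[[0.83,0.12,0,0,0,0.0132],[0.83,0.12,1,0,0,0],[0.83,0.12,1,0,0,0],[0.83,0.12,1,0,0,0],[0,0,1,0,0,0],[0,0,1,0,0,0],[0,0,1,0,0,0],[0,0,0,0,0,0]]'
python3 - <<'E'
from h import *;import pickle
plan((.5849,.3268,.0573),73.3)
p=bot.grab_frame("wrist");cv2.imwrite("pics/d_w.png",p["pixels"])
p=bot.grab_frame("scene");cv2.imwrite("pics/d_s.png",cv2.resize(p["pixels"][130:310,260:500],None,fx=3,fy=3,interpolation=2))
E
```

```text
clock: 6.25
position: [0.5826, 0.327, 0.0998]
tool_rot: [-3.14, 0.002, 1.279]
force: [-0.7, -0.1, 0.5]
grip_width: 0.0852
at [0.5826 0.327  0.0998] psi 73.3 tilt [-0.0026 -0.0015] clock 6.25 w 0.0852 F [-0.7 -0.1  0.5]
turn z deg -0.0012306380467066447 units -3.4184390186295687e-06
shift units total [0.02  0.089 1.7  ]
```

View pics/d_w.png

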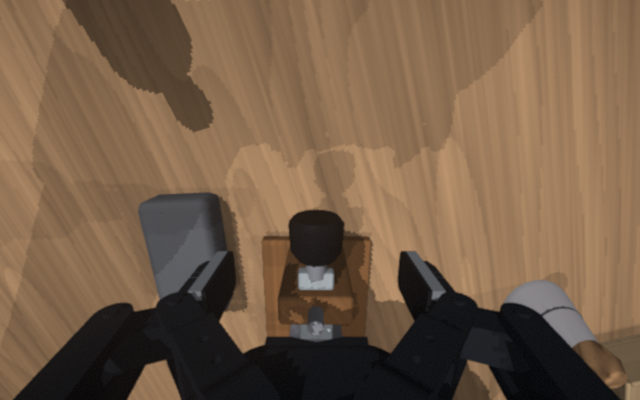

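View pics/d_s.png

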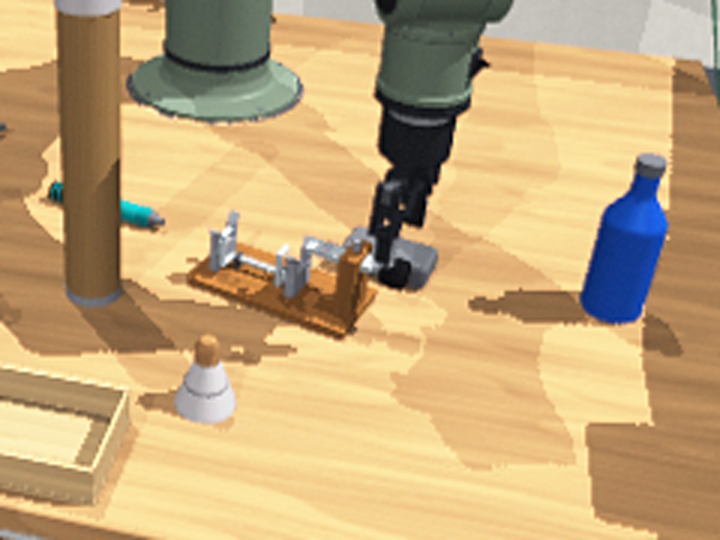

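```bash
python3 -m handwheel '[[0,0.05,0.85,0,0,0],[0,0.04,0.85,0,0,0],[0,0,0,0,0,0]]'
python3 -m handwheel '[[0,0,0,0,0,0],[0,0,0,0,0,0],[0,0,0,0,0,0],[0,0,0,0,0,0],[0,0,0,0,0,0],[0,0,0,0,0,0],[0,0,0,0,0,0],[0,0,0,0,0,0]]' 1 50
python3 -m handwheel '[[0.2,0,0,0,0,0],[0.2,0,0,0,0,0],[0.3,0,0,0,0,0],[0.3,0,0,0,0,0],[0.3,0,0,0,0,0],[0.2,0,0,0,0,0],[0.12,0,0,0,0,0],[0,0,0,0,0,0]]'
python3 - <<'E'
from h import *
plan((.5849,.3268,.0573),73.3)
p=bot.grab_frame("wrist");cv2.imwrite("pics/e_w.png",p["pixels"])
E
```

```text
clock: 6.72
position: [0.5852, 0.3255, 0.0567]
tool_rot: [-3.14, 0.002, 1.278]
force: [1.1, -0.3, -0.4]
grip_width: 0.0856
clock: 7.72
position: [0.5833, 0.328, 0.0595]
tool_rot: [-3.137, -0.0, 1.28]
force: [-21.3, 4.0, 17.8]
grip_width: 0.0334
clock: 8.72
position: [0.5948, 0.3657, 0.0595]
tool_rot: [-3.136, 0.002, 1.28]
force: [-24.0, -2.7, 20.1]
grip_width: 0.0335
at [0.5948 0.3657 0.0595] psi 73.33 tilt [-0.0055 -0.0001] clock 8.725 w 0.0335 F [-24.   -2.7  20.1]
turn z deg 0.02613372016099902 units 7.259366711388616e-05
shift units total [-1.605  0.067  0.088]
```

View pics/e_w.png

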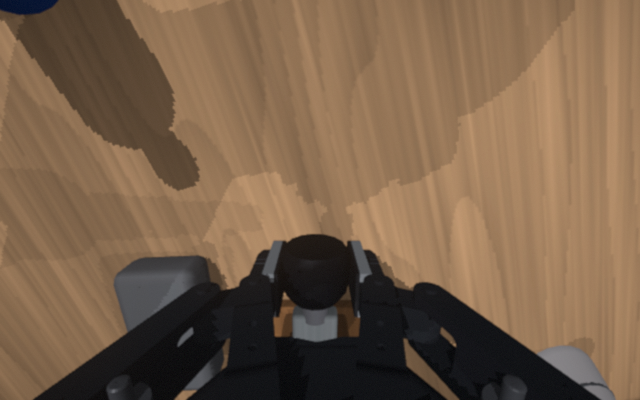

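```bash
python3 -m handwheel '[[0,0,0,0,0,0],[0,0,0,0,0,0],[0,0,0,0,0,0],[0,0,-0.6,0,0,0],[0,0,-1,0,0,0],[0,0,-1,0,0,0],[0,0,-1,0,0,0],[0,0,-1,0,0,0]]' -1
python3 -m handwheel '[[-1,0,-1,0,0,0],[-1,0,-1,0,0,0],[-1,0,-1,0,0,0],[-1,0,0,0,0,0],[-1,0,0,0,0,0],[0,0,0,0,0,0]]'
python3 - <<'E'
from h import *;import pickle
plan((.5849,.3268,.0573),73.3)
p=bot.grab_frame("wrist");cv2.imwrite("pics/f_w.png",p["pixels"]);pickle.dump(p,open("f.pkl","wb"))
cv2.imwrite("pics/f_z.png",cv2.resize(p["pixels"][80:300,250:400],None,fx=2.7,fy=2.7,interpolation=2))
E
```

```text
clock: 9.78
position: [0.598, 0.3648, 0.1758]
tool_rot: [3.141, -0.001, 1.278]
force: [-0.7, 0.3, -0.1]
grip_width: 0.0854
clock: 10.52
position: [0.562, 0.2432, 0.2503]
tool_rot: [3.141, -0.001, 1.276]
force: [-0.4, 1.1, 1.0]
grip_width: 0.0852
at [0.562  0.2432 0.2503] psi 73.09 tilt [0.0012 0.0004] clock 10.525 w 0.0852 F [-0.4  1.1  1. ]
turn z deg -0.2050805369701152 units -0.0005696681582503199
shift units total [ 3.465 -0.082  7.72 ]
```

View pics/f_z.png

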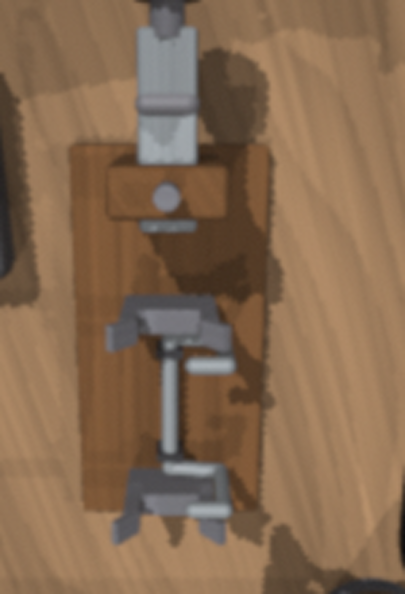

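Run:
```python
from h import *;import pickle
from scipy.optimize import least_squares
p=pickle.load(open("c.pkl","rb"));f2=pickle.load(open("f.pkl","rb"))
a=lambda u,v:(270+u/5.4-.4,85+v/5.4-.4);b=lambda u,v:(270+u/5.4-.4,185+v/5.4-.4);g=lambda u,v:(250+u/2.7-.3,80+v/2.7-.3)
K=[(-25,28,90),(25,28,90),(-25,6,90),(25,6,90),(-50,32,12),(50,32,12),(-50,-172,12),(50,-172,12),(8,-63,70),(8,-137,70)]
A=[a(195,318),a(432,335),a(187,415),a(425,433),a(110,262),a(497,297),b(64,449),b(412,474),b(308,182),b(281,467)]
B=[g(108,165),g(228,167),g(107,214),g(227,216),g(70,145),g(270,145),g(84,511),g(260,513),g(188,366),g(189,511)]
def W(q,X):
    x,y,t=q[:3];X=np.array(X)/1000;c,s=np.cos(t),np.sin(t);return np.array([x+c*X[0]-s*X[1],y+s*X[0]+c*X[1],X[2]])
for S in([(p,A)],[(f2,B)],[(p,A),(f2,B)]):
  fn=lambda q:np.concatenate([proj(P,W(q,X))-uv for P,L in S for X,uv in zip(K,L)])
  q=least_squares(fn,[.57,.26,-.2],loss="soft_l1").x
  print(q,np.degrees(q[2]),"knob",W(q,(0,64,76))[:2],"seat",W(q,(0,-100,55))[:2]);print(np.round(fn(q).reshape(-1,2)[-10:],1).tolist())
pickle.dump(q,open("q.pkl","wb"))
```

```text
[ 0.56648426  0.26548729 -0.29138287] -16.695008925264133 knob [0.58486999 0.32678954] seat [0.53775655 0.16970254]
[[-1.0, -1.2], [1.7, -0.5], [-0.9, 1.3], [0.6, 1.7], [-1.6, -0.5], [1.4, -0.6], [-0.1, 0.7], [-0.1, 0.8], [0.2, -0.2], [-0.1, -0.1]]
[ 0.56602119  0.2660928  -0.29190527] -16.72494001371832 knob [0.58443894 0.32738543] seat [0.53724345 0.17032307]
[[-1.3, -0.1], [1.3, -1.0], [-0.3, 2.4], [1.3, 1.6], [-0.7, -0.4], [0.6, -0.6], [0.1, 0.6], [-0.0, -0.4], [-0.2, -0.1], [-0.5, -0.2]]
[ 0.56623195  0.26582718 -0.29146884] -16.699934335971317 knob [0.58462296 0.32712784] seat [0.53749601 0.1700449 ]
[[-1.1, 0.1], [1.6, -0.8], [-0.0, 2.6], [1.6, 1.7], [-0.5, -0.2], [0.8, -0.4], [0.4, 0.7], [0.2, -0.3], [0.1, 0.0], [-0.3, -0.1]]
```

```bash
python3 -m handwheel '[[0,0,0,0,0,-0.0278],[0,0,0,0,0,-0.0278],[0,0,0,0,0,-0.0278],[0,0,0,0,0,-0.0278],[0,0,0,0,0,-0.0278]]' -0.2
python3 -m handwheel '[[-0.13,-0.93,0,0,0,0],[-0.13,-0.93,0,0,0,0],[-0.13,-0.93,0,0,0,0],[-0.13,-0.93,0,0,0,0],[-0.13,-0.93,0,0,0,0],[-0.13,-0.93,0,0,0,0],[-0.13,-0.93,0,0,0,0],[-0.13,-0.93,0,0,0,0]]'
python3 -m handwheel '[[-0.93,-0.6,0,0,0,0],[-0.93,-0.6,0,0,0,0],[-0.93,-0.6,0,0,0,0],[-0.93,-0.6,0,0,0,0],[-0.93,-0.6,0,0,0,0],[-0.93,-0.6,0,0,0,0],[-0.93,-0.6,0,0,0,0],[-0.93,-0.6,0,0,0,0]]'
python3 -m handwheel '[[-0.93,-0.6,0,0,0,0],[-0.97,0.03,0,0,0,0],[-0.97,0.03,0,0,0,0],[-0.97,0.03,0,0,0,0],[-0.97,0.03,0,0,0,0],[-0.97,0.03,0,0,0,0],[-0.97,0.03,0,0,0,0],[-0.97,0.03,0,0,0,0]]'
python3 - <<'E'
from h import *;import pickle
plan((.517,-.269,.05),123)
p=bot.grab_frame("wrist");cv2.imwrite("pics/g_w.png",p["pixels"]);pickle.dump(p,open("g.pkl","wb"))
for r in bot.trace(p,"pump")[:3]:print(r["score"],r["point"],r["region"].sum())
E
```

```text
clock: 11.2
position: [0.5619, 0.246, 0.2492]
tool_rot: [3.141, -0.0, 2.158]
force: [0.0, 0.6, 0.1]
grip_width: 0.0512
clock: 12.2
position: [0.4204, 0.1215, 0.2493]
tool_rot: [3.141, 0.0, 2.152]
force: [0.1, 0.8, 0.3]
grip_width: 0.0509
clock: 13.2
position: [0.4229, -0.1005, 0.2493]
tool_rot: [3.141, 0.0, 2.152]
force: [-0.5, 0.5, 0.4]
grip_width: 0.0512
clock: 14.2
position: [0.5213, -0.2669, 0.2492]
tool_rot: [3.141, 0.0, 2.152]
force: [0.2, 0.5, 0.3]
grip_width: 0.0512
at [ 0.5213 -0.2669  0.2492] psi 123.33 tilt [ 0.0005 -0.    ] clock 14.2 w 0.0512 F [0.2 0.5 0.3]
turn z deg 0.328780784986634 units 0.0009132799582962055
shift units total [ 0.023 -0.189  7.967]
0.92 [161.9, 122.5] 2969
0.85 [279.9, 303.9] 998
0.77 [322.3, 18.1] 1148
```

View pics/g_w.png

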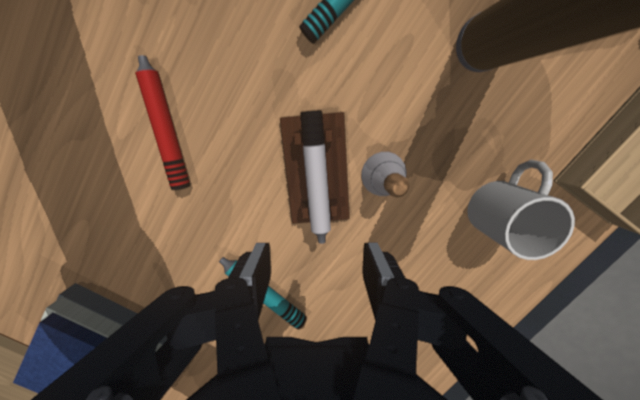

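White pump from (312,112) to nozzle (321,243), black grip towards the top (cradle-wards). The red one (162,122) and the turquoise ones (280,304) and (322,18) are the look-alikes. One enlarged crop to confirm.

Run:
```python
import cv2
a=cv2.imread("pics/g_w.png")
cv2.imwrite("pics/g_z.png",cv2.resize(a[100:250,260:420],None,fx=4,fy=4,interpolation=2))
```

```text
(no output)
```

View pics/g_z.png

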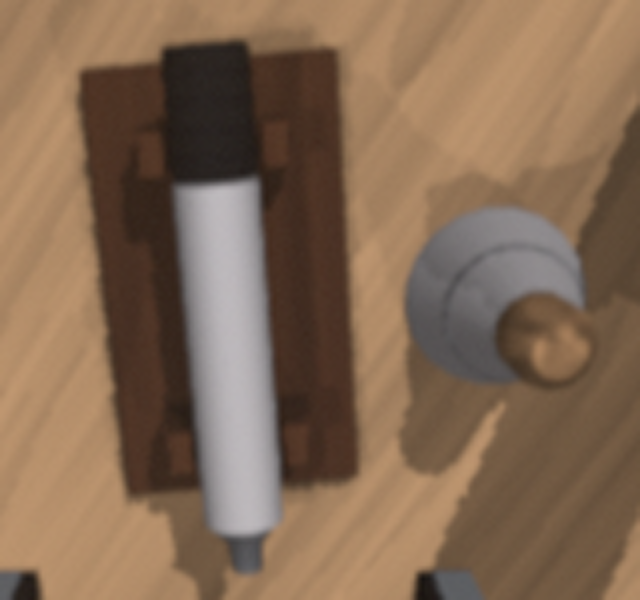

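Run:
```python
from h import *;import pickle
p=pickle.load(open("g.pkl","rb"));g=lambda u,v:(260+u/4-.4,100+v/4-.4)
A=atz(p,g(218,182),.05);B=atz(p,g(241,500),.05)
d=(A-B);d/=np.linalg.norm(d);print("axis deg",np.degrees(np.arctan2(d[1],d[0])))
G40=atz(p,g(218,182),.063);G80=atz(p,g(206,44),.055);N=atz(p,g(247,572),.05)
print("origins",G40-.04*d,G80-.08*d,N+.088*d, "len40-80",np.linalg.norm((G80-G40)[:2]),np.linalg.norm((G80-N)[:2]))
c=[atz(p,g(*x),.012) for x in((82,70),(337,50),(357,478),(130,495))]
print("stand c",np.mean(c,0),[round(np.linalg.norm(c[i]-c[i-1]),4) for i in range(4)],[np.round(np.degrees(np.arctan2(*(c[i]-c[i-1])[1::-1])),1) for i in range(4)])
sh=atz(p,g(495,295),.02);print("shuttle",sh)
# refine by fit incl. wrist column diff
```

```text
axis deg 127.43519519441892
origins [ 0.52130862 -0.26391521  0.063     ] [ 0.52182179 -0.26569328  0.055     ] [ 0.52265038 -0.26549078  0.05      ] len40-80 0.03828213032636491 0.1683446904372385
stand c [ 0.52122703 -0.26384856  0.012     ] [np.float64(0.1484), np.float64(0.083), np.float64(0.1481), np.float64(0.0827)] [np.float64(127.9), np.float64(37.6), np.float64(-52.2), np.float64(-142.1)]
shuttle [ 0.59773371 -0.21568404  0.02      ]
```

Run:
```python
from h import *
plan((.5215,-.2652,.0313),127.5)
```

```text
at [ 0.5214 -0.268   0.2489] psi 123.24 tilt [ 0.0005 -0.0011] clock 14.3 w 0.0512 F [-1.6  0.9 -0.6]
turn z deg -4.2570104141154275 units -0.01182502892809841
shift units total [0.087 0.073 8.703]
```

```bash
python3 -m handwheel '[[0,0,0,0,0,-0.0118],[0.087,0.05,1,0,0,0],[0,0,1,0,0,0],[0,0,1,0,0,0],[0,0,1,0,0,0],[0,0,1,0,0,0],[0,0,1,0,0,0],[0,0,0,0,0,0]]'
python3 - <<'E'
from h import *;import pickle
plan((.5215,-.2652,.0313),127.5)
p=bot.grab_frame("wrist");cv2.imwrite("pics/h_w.png",p["pixels"])
E
```

```text
clock: 15.3
position: [0.5192, -0.2631, 0.0978]
tool_rot: [-3.14, -0.002, 2.226]
force: [1.1, -0.5, -0.5]
grip_width: 0.0515
at [ 0.5192 -0.2631  0.0978] psi 127.57 tilt [-0.0023  0.0011] clock 15.3 w 0.0515 F [ 1.1 -0.5 -0.5]
turn z deg 0.06680894326768794 units 0.00018558039796579982
shift units total [-0.121  0.021  2.661]
```

View pics/h_w.png

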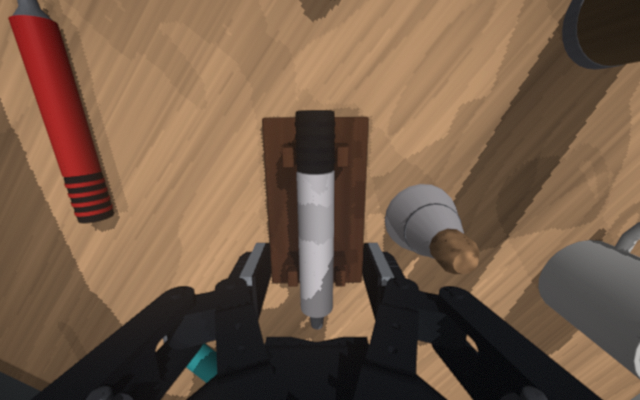

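```bash
python3 -m handwheel '[[-0.1,0,0.9,0,0,0],[0,0,0.9,0,0,0],[0,0,0.86,0,0,0],[0,0,0,0,0,0]]'
python3 -m handwheel '[[0,0,0,0,0,0],[0,0,0,0,0,0],[0,0,0,0,0,0],[0,0,0,0,0,0],[0,0,0,0,0,0],[0,0,0,0,0,0]]' 1 60
python3 -m handwheel '[[0,0,-0.4,0,0,0],[0,0,-0.8,0,0,0],[0,0,-1,0,0,0],[0,0,-1,0,0,0],[0,0,0,0,0,0]]'
python3 - <<'E'
from h import *;import pickle
plan((.5215,-.2652,.0313),127.5)
p=bot.grab_frame("wrist");cv2.imwrite("pics/i_w.png",p["pixels"]);pickle.dump(p,open("i.pkl","wb"))
E
```

```text
clock: 15.85
position: [0.5212, -0.2659, 0.0325]
tool_rot: [-3.141, -0.001, 2.226]
force: [0.0, -0.3, 0.7]
grip_width: 0.051
clock: 16.6
position: [0.5219, -0.2665, 0.0339]
tool_rot: [3.14, 0.002, 2.226]
force: [-2.1, 0.5, 9.3]
grip_width: 0.0242
clock: 17.23
position: [0.5223, -0.2667, 0.1152]
tool_rot: [3.139, 0.003, 2.226]
force: [0.0, 0.2, -1.7]
grip_width: 0.0242
at [ 0.5223 -0.2667  0.1152] psi 127.52 tilt [ 0.0038 -0.0013] clock 17.225 w 0.0242 F [ 0.   0.2 -1.7]
turn z deg 0.02313324788408977 units 6.425902190024936e-05
shift units total [0.068 0.01  3.356]
```

View pics/i_w.png

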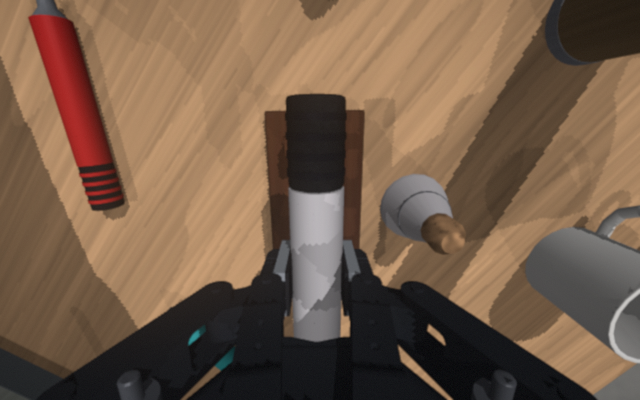

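```bash
python3 -m handwheel '[[0,0,-1,0,0,0.0],[0,0,-1,0,0,0.025],[0,0,-1,0,0,0.0251],[0,0,-1,0,0,0.0251],[0,0,-1,0,0,0.0251],[0,0,-0.4,0,0,0.0251],[0,0,0,0,0,0.0251]]'
python3 -m handwheel '[[0.68,-0.91,0,0,0,0],[0.68,-0.91,0,0,0,0],[0.68,-0.91,0,0,0,0],[0.68,-0.91,0,0,0,0],[0.68,-0.91,0,0,0,0],[0.68,-0.91,0,0,0,0],[0.96,-0.29,0,0,0,0],[0.96,-0.29,0,0,0,0]]'
python3 -m handwheel '[[0.96,-0.29,0,0,0,0],[0.96,-0.29,0,0,0,0],[0.96,-0.29,0,0,0,0],[0.96,-0.29,0,0,0,0],[0.96,-0.29,0,0,0,0],[0.96,-0.29,0,0,0,0],[0.96,-0.29,0,0,0,0],[0.96,-0.29,0,0,0,0]]'
python3 -m handwheel '[[0.8,0.97,0,0,0,0],[0.8,0.97,0,0,0,0],[0.8,0.97,0,0,0,0],[0.8,0.97,0,0,0,0],[0,0,0,0,0,0]]'
python3 - <<'E'
from h import *;import pickle
plan((.5365,.1703,.039),73.3)
p=bot.grab_frame("wrist");cv2.imwrite("pics/j_w.png",p["pixels"]);pickle.dump(p,open("j.pkl","wb"))
E
```

```text
clock: 18.15
position: [0.5213, -0.2661, 0.2477]
tool_rot: [3.141, -0.0, 1.275]
force: [0.6, 0.1, -2.3]
grip_width: 0.0244
clock: 19.15
position: [0.4191, -0.0783, 0.2471]
tool_rot: [-3.141, -0.0, 1.28]
force: [-0.2, 0.3, -2.0]
grip_width: 0.0249
clock: 20.15
position: [0.4186, 0.1221, 0.247]
tool_rot: [-3.141, 0.0, 1.28]
force: [0.3, 0.1, -1.3]
grip_width: 0.0239
clock: 20.78
position: [0.5358, 0.1707, 0.2463]
tool_rot: [-3.141, 0.001, 1.281]
force: [-0.8, -0.6, -1.5]
grip_width: 0.0242
at [0.5358 0.1707 0.2463] psi 73.37 tilt [-0.0007 -0.0013] clock 20.775 w 0.0242 F [-0.8 -0.6 -1.5]
turn z deg 0.07323319297205444 units 0.00020342553603348455
shift units total [-6.000e-03  3.200e-02  8.292e+00]
```

View pics/j_w.png

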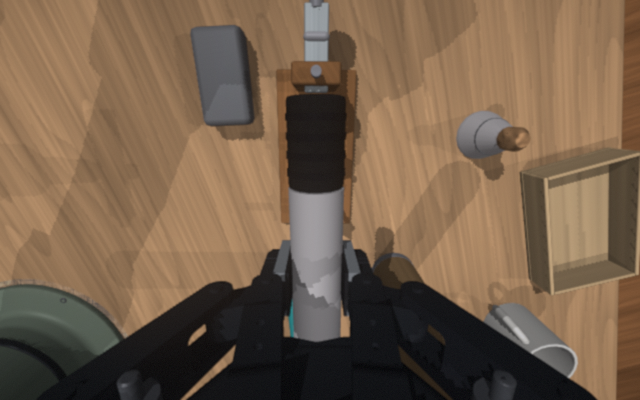

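Run:
```python
from h import *;import pickle
p=pickle.load(open("j.pkl","rb"))
cv2.imwrite("pics/j_z.png",cv2.resize(p["pixels"][0:200,230:400],None,fx=3,fy=3,interpolation=2))
s=np.array([.5358,.1707,.2463]);t=np.radians(73.37);ex=np.array([np.cos(t),np.sin(t),0]);ey=np.array([ex[1],-ex[0],0])
for n,uv,z in(("g40",(316.5,189),.029),("g80",(316.3,95.5),.022),("L",(289,189),.016),("R",(344,189),.016),("L8",(287.5,105),.016),("R8",(345,105),.016)):
    for dz in(0,.003):
        d=atz(p,uv,s[2]+z+dz)-s;print(n,dz,"along",round(d@ex,4),"lat",round(d@ey,4))
```

```text
g40 0 along 0.0458 lat 0.0014
g40 0.003 along 0.0466 lat 0.0014
g80 0 along 0.0828 lat 0.0013
g80 0.003 along 0.0826 lat 0.0013
L 0 along 0.0425 lat -0.0114
L 0.003 along 0.0433 lat -0.0111
R 0 along 0.0425 lat 0.0142
R 0.003 along 0.0433 lat 0.0139
L8 0 along 0.0794 lat -0.011
L8 0.003 along 0.0793 lat -0.0107
R8 0 along 0.0794 lat 0.0135
R8 0.003 along 0.0793 lat 0.0132
```

View pics/j_z.png

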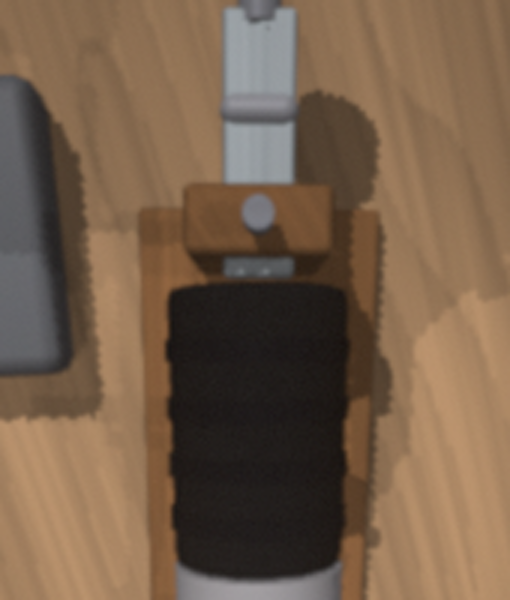

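```bash
python3 - <<'E'
from h import *
plan((.5355,.168,.085),73.3)
E
python3 -m handwheel '[[-0.1,0.01,1,0,0,0],[0,0,1,0,0,0],[0,0,1,0,0,0],[0,0,1,0,0,0],[0,0,1,0,0,0],[0,0,1,0,0,0],[0,0,0.4,0,0,0],[0,0,0,0,0,0]]'
python3 - <<'E'
from h import *;import pickle
plan((.5355,.168,.039),73.3)
p=bot.grab_frame("wrist");cv2.imwrite("pics/k_w.png",p["pixels"]);pickle.dump(p,open("k.pkl","wb"))
p=bot.grab_frame("scene");cv2.imwrite("pics/k_s.png",cv2.resize(p["pixels"][170:270,300:440],None,fx=5,fy=5,interpolation=2))
E
```

```text
at [0.5348 0.17   0.2464] psi 73.34 tilt [-0.0012 -0.0012] clock 20.825 w 0.0238 F [-0.1  0.  -1.8]
turn z deg 0.03709390359392728 units 0.00010303862109424244
shift units total [-0.07   0.048  6.457]
clock: 21.82
position: [0.534, 0.1675, 0.0873]
tool_rot: [-3.141, 0.001, 1.28]
force: [-0.0, -0.8, -0.9]
grip_width: 0.024
at [0.534  0.1675 0.0873] psi 73.33 tilt [-0.0007 -0.0004] clock 21.825 w 0.024 F [-0.  -0.8 -0.9]
turn z deg 0.03443861721103758 units 9.56628255862155e-05
shift units total [0.037 0.051 1.932]
```

View pics/k_s.png

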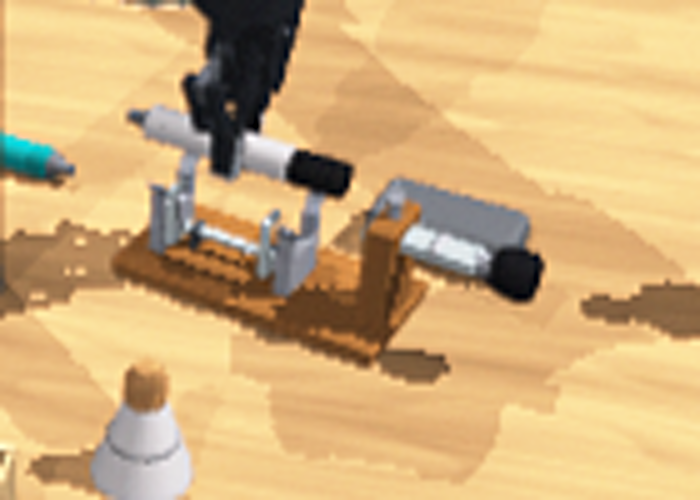

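View pics/k_w.png

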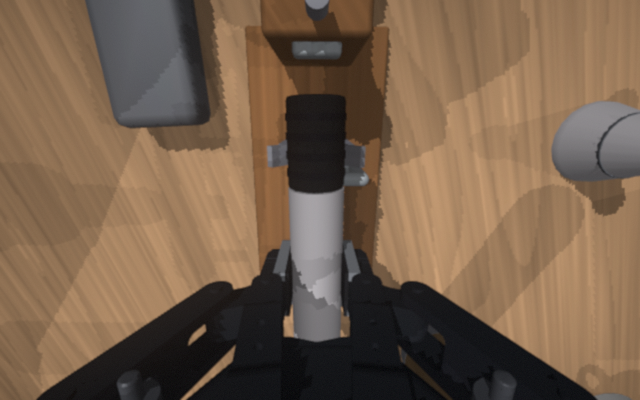

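```bash
python3 -m handwheel '[[0.02,0.03,0.4,0,0,0],[0,0,0.3,0,0,0],[0,0,0.3,0,0,0],[0,0,0,0,0,0]]'
python3 -m handwheel '[[0,0,0.25,0,0,0],[0,0,0.25,0,0,0],[0,0,0.2,0,0,0],[0,0,0.2,0,0,0],[0,0,0.05,0,0,0],[0,0,0,0,0,0]]'
python3 - <<'E'
from h import *;import pickle
plan((.5355,.168,.039),73.3)
p=bot.grab_frame("wrist");cv2.imwrite("pics/l_w.png",p["pixels"])
p=bot.grab_frame("scene");cv2.imwrite("pics/l_s.png",cv2.resize(p["pixels"][170:270,300:440],None,fx=5,fy=5,interpolation=2))
E
```

```text
clock: 22.42
position: [0.5345, 0.168, 0.0615]
tool_rot: [-3.14, 0.001, 1.28]
force: [-2.7, 0.5, -0.8]
grip_width: 0.0243
clock: 23.18
position: [0.5352, 0.1679, 0.0388]
tool_rot: [-3.141, -0.0, 1.28]
force: [-7.5, 0.4, 10.7]
grip_width: 0.0239
at [0.5352 0.1679 0.0388] psi 73.34 tilt [-0.0002  0.0003] clock 23.175 w 0.0239 F [-7.5  0.4 10.7]
turn z deg 0.038560307030820695 units 0.00010711196397450193
shift units total [ 0.006  0.01  -0.006]
```

View pics/l_s.png

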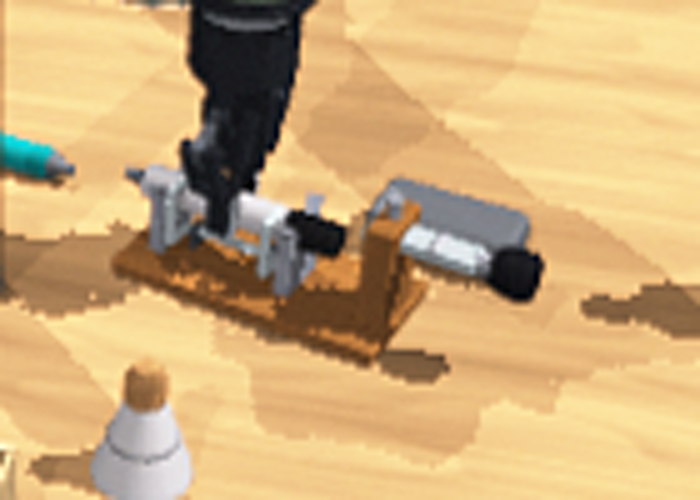

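View pics/l_w.png

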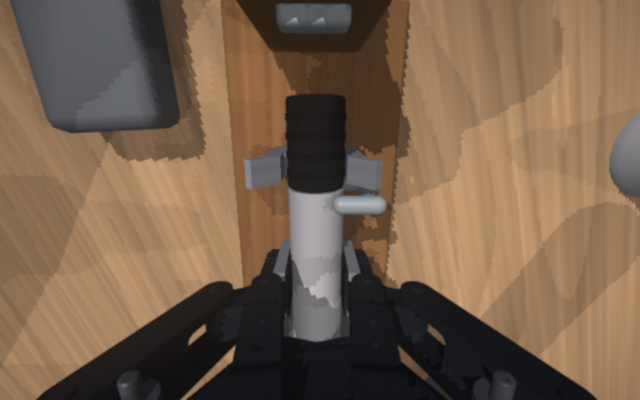

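```bash
python3 -m handwheel '[[0,0,0,0,0,0],[0,0,0,0,0,0],[0,0,0,0,0,0],[0,0,0,0,0,0],[0,0,-0.3,0,0,0],[0,0,-0.6,0,0,0],[0,0,-1,0,0,0],[0,0,-1,0,0,0]]' -0.2
python3 -m handwheel '[[0,0,-1,0,0,0],[0,0,-1,0,0,0],[0,0,-1,0,0,0],[-0.5,0,-1,0,0,0],[-0.5,0,-1,0,0,0],[0,0,0,0,0,0]]'
python3 - <<'E'
from h import *;import pickle
plan((.5355,.168,.039),73.3)
p=bot.grab_frame("wrist");cv2.imwrite("pics/m_w.png",p["pixels"]);pickle.dump(p,open("m.pkl","wb"))
cv2.imwrite("pics/m_z.png",cv2.resize(p["pixels"][20:290,200:440],None,fx=2.2,fy=2.2,interpolation=2))
p=bot.grab_frame("scene");cv2.imwrite("pics/m_s.png",cv2.resize(p["pixels"][170:270,300:440],None,fx=5,fy=5,interpolation=2))
E
```

```text
clock: 24.28
position: [0.5354, 0.168, 0.1128]
tool_rot: [3.141, -0.0, 1.28]
force: [0.6, -0.6, 0.9]
grip_width: 0.0511
clock: 25.02
position: [0.5287, 0.1433, 0.2386]
tool_rot: [3.139, -0.002, 1.279]
force: [0.0, 0.0, -0.8]
grip_width: 0.0515
at [0.5287 0.1433 0.2386] psi 73.27 tilt [0.003  0.0016] clock 25.025 w 0.0515 F [ 0.   0.  -0.8]
turn z deg -0.03386799247846284 units -9.4077756884619e-05
shift units total [ 1.026 -0.023  7.982]
```

View pics/m_s.png

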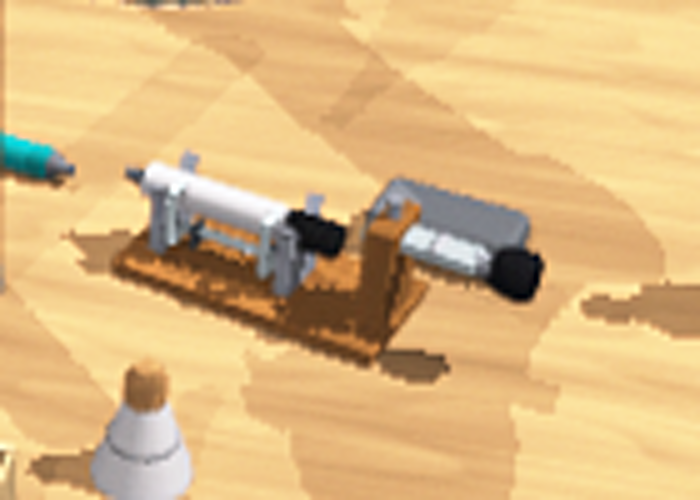

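View pics/m_z.png

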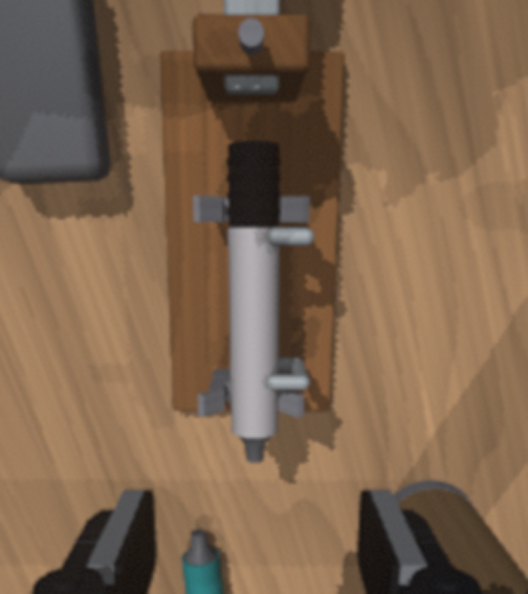

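Run:
```python
from h import *;import pickle
p=pickle.load(open("m.pkl","rb"));q=pickle.load(open("q.pkl","rb"))
c,s=np.cos(q[2]),np.sin(q[2])
for n,uv,z in(("g40",(255,226),.068),("g80",(253,142),.062),("noz",(255,460),.055),("bar",(255,300),.055),("bar2",(255,430),.055),("nose1",(269,237),.07),("nose2",(267,382),.07),("bolt",(251,85),.076)):
    X=atz(p,(200+uv[0]/2.2-.3,20+uv[1]/2.2-.3),z)[:2]-q[:2];print(n,np.round(1000*np.array([c*X[0]+s*X[1],-s*X[0]+c*X[1]]),1))
plan((.5948,.3657,.0575),73.3)
```

```text
g40 [  0.6 -58.4]
g80 [ -0.3 -19.6]
noz [   0.6 -187.1]
bar [  0.6 -96.2]
bar2 [   0.6 -168.9]
nose1 [  7.5 -63.6]
nose2 [   6.9 -137. ]
bolt [-1.1  2.6]
at [0.528  0.1443 0.2365] psi 73.35 tilt [0.0005 0.0007] clock 25.125 w 0.0515 F [-0.5  0.2  0.3]
turn z deg 0.05234988690338582 units 0.00014541635250940507
shift units total [9.249 0.015 7.16 ]
```

Pump seated: x about +0.6 mm, y about −99 mm, noses at about 7.5 mm (closed). Next I push the knob home.

```bash
python3 -m handwheel '[[1,0,0,0,0,0],[1,0,0,0,0,0],[1,0,0,0,0,0],[1,0,0,0,0,0],[1,0,0,0,0,0],[1,0,0.5,0,0,0],[1,0,0.6,0,0,0],[1,0,0.8,0,0,0]]' -1
python3 -m handwheel '[[1,0,0.8,0,0,0],[0.25,0,1,0,0,0],[0,0,1,0,0,0],[0,0,0,0,0,0]]'
python3 - <<'E'
from h import *;import pickle
plan((.5948,.3657,.0575),73.3)
p=bot.grab_frame("wrist");cv2.imwrite("pics/n_w.png",p["pixels"])
E
```

```text
clock: 26.12
position: [0.5853, 0.3383, 0.1873]
tool_rot: [-3.141, 0.0, 1.282]
force: [1.3, -0.2, 0.7]
grip_width: 0.0855
clock: 26.62
position: [0.5931, 0.3651, 0.116]
tool_rot: [-3.139, 0.003, 1.28]
force: [0.0, -0.2, 1.0]
grip_width: 0.0854
at [0.5931 0.3651 0.116 ] psi 73.35 tilt [-0.0032 -0.0025] clock 26.625 w 0.0854 F [ 0.  -0.2  1. ]
turn z deg 0.04820800610232823 units 0.00013391112806202286
shift units total [0.043 0.058 2.34 ]
```

View pics/n_w.png

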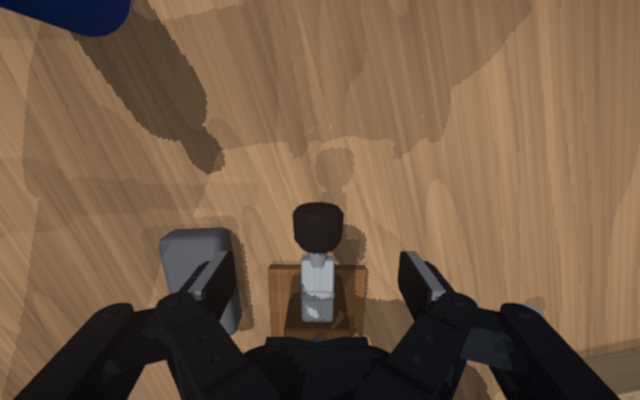

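```bash
python3 -m handwheel '[[0,0.02,0.9,0,0,0],[0,0,0.8,0,0,0],[0,0,0.6,0,0,0],[0,0,0,0,0,0]]'
python3 -m handwheel '[[0,0,0,0,0,0],[0,0,0,0,0,0],[0,0,0,0,0,0],[0,0,0,0,0,0],[0,0,0,0,0,0],[0,0,0,0,0,0],[0,0,0,0,0,0],[0,0,0,0,0,0]]' 1 50
python3 -m handwheel '[[-0.2,0,0,0,0,0],[-0.2,0,0,0,0,0],[-0.3,0,0,0,0,0],[-0.3,0,0,0,0,0],[-0.3,0,0,0,0,0],[-0.2,0,0,0,0,0],[-0.15,0,0,0,0,0],[0,0,0,0,0,0]]'
python3 - <<'E'
from h import *
plan((.5833,.328,.0575),73.3)
E
```

```text
clock: 27.18
position: [0.5943, 0.365, 0.0597]
tool_rot: [-3.14, 0.002, 1.28]
force: [-0.5, -0.9, -0.5]
grip_width: 0.0854
clock: 28.18
position: [0.5944, 0.3659, 0.0619]
tool_rot: [-3.141, -0.0, 1.28]
force: [-6.8, -0.4, 10.0]
grip_width: 0.0333
clock: 29.18
position: [0.5826, 0.3275, 0.0619]
tool_rot: [-3.141, -0.002, 1.281]
force: [-4.4, 5.3, 9.3]
grip_width: 0.0334
at [0.5826 0.3275 0.0619] psi 73.39 tilt [-0.0001  0.0024] clock 29.175 w 0.0334 F [-4.4  5.3  9.3]
turn z deg 0.09246922111600497 units 0.00025685894754445826
shift units total [0.025 0.02  0.177]
```

```bash
python3 -m handwheel '[[-0.04,0,0,0,0,0],[0,0,0,0,0,0]]'
python3 -m handwheel '[[0,0,0,0,0,0],[0,0,0,0,0,0],[0,0,0,0,0,0],[0,0,-0.6,0,0,0],[0,0,-1,0,0,0],[0,0,-1,0,0,0],[0,0,-1,0,0,0],[0,0,-1,0,0,0]]' -1
python3 -m handwheel '[[-0.6,0,-1,0,0,0],[-1,0,-1,0,0,0],[-1,0,-1,0,0,0],[0,0,0,0,0,0]]'
python3 - <<'E'
from h import *;import pickle
plan((.5833,.328,.0575),73.3)
p=bot.grab_frame("wrist");cv2.imwrite("pics/o_w.png",p["pixels"]);pickle.dump(p,open("o.pkl","wb"))
cv2.imwrite("pics/o_z.png",cv2.resize(p["pixels"][60:330,200:440],None,fx=2.2,fy=2.2,interpolation=2))
p=bot.grab_frame("scene");cv2.imwrite("pics/o_s.png",cv2.resize(p["pixels"][130:310,140:520],None,fx=2.1,fy=2.1,interpolation=2))
E
```

```text
clock: 29.42
position: [0.5826, 0.3275, 0.062]
tool_rot: [-3.141, -0.003, 1.281]
force: [-1.8, 9.4, 5.2]
grip_width: 0.0332
clock: 30.42
position: [0.5829, 0.3248, 0.178]
tool_rot: [3.141, -0.0, 1.28]
force: [0.1, 0.3, 0.8]
grip_width: 0.0852
clock: 30.92
position: [0.5649, 0.261, 0.2541]
tool_rot: [3.139, -0.003, 1.278]
force: [-0.0, -0.4, -0.3]
grip_width: 0.0852
at [0.5649 0.261  0.2541] psi 73.2 tilt [0.0031 0.0019] clock 30.925 w 0.0852 F [-0.  -0.4 -0.3]
turn z deg -0.10387150474878126 units -0.0002885319576355035
shift units total [ 2.779 -0.066  7.866]
```

View pics/o_z.png

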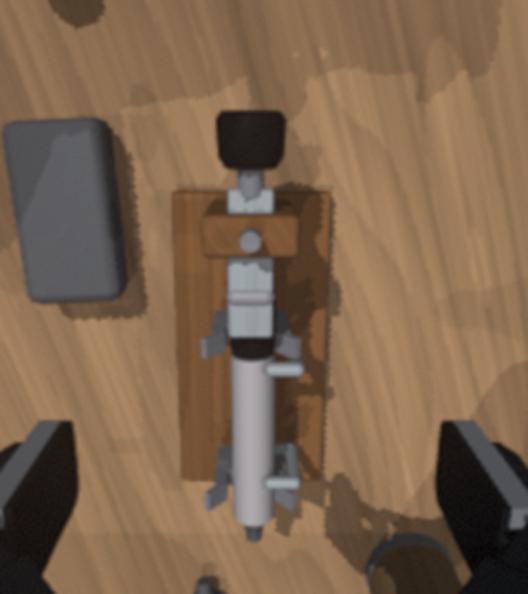

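View pics/o_s.png

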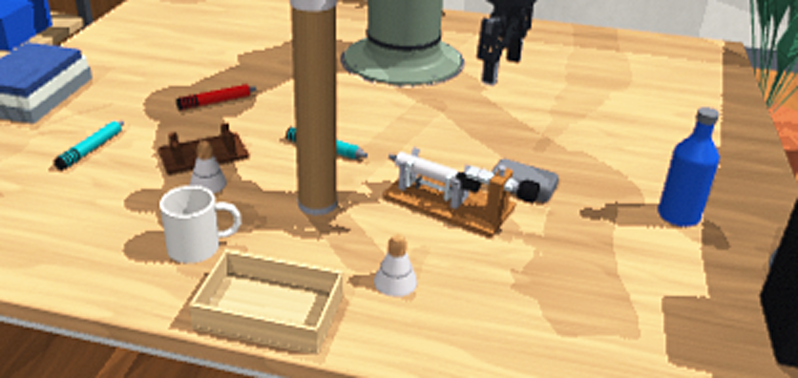

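Run:
```python
from h import *;import pickle
p=pickle.load(open("o.pkl","rb"));q=pickle.load(open("q.pkl","rb"))
c,s=np.cos(q[2]),np.sin(q[2])
for n,uv,z in(("bolt tip -40",(251,337),.081),("g40 -60",(253,358),.068),("noz -188",(254,539),.055),("bar",(253,400),.055),("nose1",(268,370),.07),("nose2",(267,483),.07),("knob end in 50",(251,170),.076),("knob out 78",(251,112),.085)):
    X=atz(p,(200+uv[0]/2.2-.3,60+uv[1]/2.2-.3),z)[:2]-q[:2];print(n,np.round(1000*np.array([c*X[0]+s*X[1],-s*X[0]+c*X[1]]),1))
print(bot.job_done())
```

```text
bolt tip -40 [ -0.7 -39.2]
g40 -60 [  0.3 -56.4]
noz -188 [   0.5 -187.6]
bar [  0.2 -88.5]
nose1 [  8.8 -62.9]
nose2 [   8.5 -136.5]
knob end in 50 [-0.4 49. ]
knob out 78 [-0.3 76.8]
the job is handed in; nothing more can be done
None
```

The white hand pump is in the cradle with the bolt over its grip end, and I handed the job in at about 31 s of the 72 s limit. No verdict was reported.

I pulled the knob out about 39 mm. I then lifted the pump off the stand, carried it around the tube, and pressed it past the jaw into both forks, grip end towards the knob. Finally I pushed the knob home about 40 mm, let go and backed the arm off.

Last checks, from the wrist picture after release:
- **Bolt:** the tip is at cradle y of about -39 mm, where home is -40 mm.
- **Knob:** it reads 49 to 77 mm along the slide, against an expected 50 to 78 mm.
- **Pump:** it is within 1 mm of centre sideways. Along the axis the grip edge read about 4 mm off and the nozzle tip under 1 mm off, against a tolerance of 16 mm. I did not measure its height again after letting go; the tool stopped at the planned seating height.
- **Jaw:** the noses are at about 8.5 mm, so it is closed.
- **Bystanders:** they look unmoved in the scene view, which I judged by eye only.

The wrist camera read about 1.4 mm off sideways compared with what gripping the knob and pump showed. I allowed for that when placing the pump.

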